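# Lay the game board down and push it home on the bench hook

### The job

A dark wooden game board has been left standing on its long edge on the bench hook. Push against its upper part with the fingertips so that it tips over towards the hook's stop strip and lies flat on its back, then push it along the hook until its leading edge is flush with the stop strip along its whole length. Only push it, do not lift or carry it, and leave the other things on the table where they are.

Things in the scene. Friction and masses are not known exactly. Their poses are not given: they have to be found in the camera images.
- board: Dark wooden board, 200 mm long (its y), 90 high (z), 20 thick (x), 0.16-0.33 kg, loose, standing on a long edge on the hook's base, all of it more than 15 mm short of the stop after tipping. Origin mid-underside. x points out of its plain back, within 12 degrees of the stop's direction; the face with two steel discs and a brass strip looks to -x. On its back, x points down and z to the stop.
- board_centre (a point): centre of the board; 57 mm above the table when it stands, 22 when it lies flat on the hook
- board_foot (a point): middle of the board's lower back edge (x = +10 mm, z = 0 in the board's frame), the edge over which it tips when pushed on its face; it stays on the hook's base
- board_top_l (a point): one end (y = +100 mm, z = 90) of the board's top face as it stands, at mid thickness; once the board lies down this is an end of the leading face, the one to meet the stop strip
- board_top_r (a point): the other end (y = -100 mm, z = 90) of the same face
- hook: Bench hook fixed to the table: plywood base 12 mm thick, 340 wide (its y), 300 deep (x from -270 to +30), with a wooden stop strip 340 long, 30 deep, 20 high above the base, along its far edge. Origin at table height under the middle of the stop strip's front face; x points from the base to the stop strip, z up.
- stop_face (a point): middle of the stop strip's front face at the height of the base's top (12 mm above the table), axes as the hook's; the front face is the plane x = 0 and it extends 170 mm to either side in y
- spool: a spool of black thread, 44 wide and 66 tall, in mm; bystander, origin under its middle
- tape: a roll of white tape lying flat, 24 tall and 68 wide, sizes in mm; bystander, origin under its middle
- jar: a small jar with a metal lid, 50 wide and 60 tall, in mm; bystander, origin under its middle
- screwdriver: a screwdriver, 170 mm long, lying behind the stop strip; bystander, origin near its middle
- mouse: a black computer mouse, 100 x 60 x 28 mm; bystander, origin under its middle
Not all that is in view belongs to the job. What is meant by the board is not orange or turquoise, and is the larger of those in its own colour.

How it is judged:
By the outcome, as a careful person would: the job done as asked, in the order asked, and still so for the second after the job is handed in, with the robot touching nothing.
It also fails if it takes over 40 s, if anything falls off the work surface, if the arm or the gripper's body presses on something with over 40 N, if the wrist force passes 120 N, or if a joint passes its speed limit or range.

### The arm

A 6-joint arm with a two-finger parallel gripper is mounted at the origin on the work surface. World frame = base frame: x ahead of the robot, y to its left, z up, the work surface at z = 0. Lengths are in mm, angles in rad, forces in N, time in s.
With the tool pointing down it reaches from about 275 to 825 mm from the base axis. Payload 4.9 kg.
Tool frame: the origin (TCP) lies between the finger pads; the fingertips stand 17 mm ahead of it and the grasp point (between the pads) lies 2 mm behind it; z points along the fingers, y is the line along which they close (so a half turn about z gives the same grasp; the last joint's range is limited). The gripper opens to 85 mm and grips with 20 to 120 N. Pads are 22 mm wide; open, the fingers measure 114 mm over their backs; the gripper's body (76 mm by 85 mm) begins 54 mm behind the grasp point. The pads swing forward as they close: fully open they stand 13 mm farther back than shut.
Start: joints at [-1.453, 0.326, -0.193, 1.052, 0, 1.437], TCP at [137.042, -532.671, 248.281] pointing down, gripper open.
Joint ranges: [-2.65, 2.65], [-0.97, 1.79], [-1.3, 1.35], [-1.93, 2.1], [-1.47, 1.37], [-3.14, 3.14]. Speed limits (rad/s): [2.57, 2.57, 3.14, 3.14, 3.14, 3.14].

### API

Orientations are given as a rotation vector (axis times angle).
In Python, from bench import env gives the robot as it stands.
- The arm moves only by the shell command python3 -m handwheel 'ROWS' [FORCE]. ROWS is JSON, a list of rows, each an object with "delta_pos": the shift along the tool's x, y, z in units of 0.08 m (1.0 is 0.08 m), a list of three; "dr": the turn, a rotation vector about the tool's x, y, z in units of 180 degrees (1.0 is 180 degrees), a list of three; "hand": the opening, from -1 (shut) to 1 (fully open). In form: [{"delta_pos": [tx, ty, tz], "dr": [ax, ay, az], "hand": hand}, ...]. A call has exactly 5 rows; each row is the pose to reach, as a shift and turn from the pose commanded when the call began, along the tool's axes at that moment, turning the shorter way round; what a row does not reach only later rows make up. A row lasts 1/10 s, in which the tool goes at most 50 mm and 8.59 degrees, less where a joint would pass 70% of its speed; a pose out of reach is approached as far as the arm can. A call with a number of a shift or a turn outside -1 to 1 is refused whole. A call with a gripper value outside its range is refused whole. The fingers move at their own pace and stop on an object; FORCE is the grip in N (left out, the last holds). Time passes only in rows, so rows that repeat a pose let the fingers close, or fill a call up. It gives the time, the measured TCP pose, the force, the opening and the grip force at its end, in the units of the state.
- env.sense(): the state, without advancing time (a new reading comes with each control period).
- env.grab_frame(name): name is "scene" or "top" or "wrist"; returns (picture, depth): 420x560x3 uint8, blue, green, red; 420x560 float32, mm along the optical axis (not along the pixel's ray), 0 where there is no reading.
- env.camera_params(name): a dict with "intrinsics" (3x3 intrinsics, pixels), "T" (4x4, takes a point from camera to world coordinates); the wrist camera has in their place "tool_from_camera" (4x4, takes a point from camera to tool coordinates, whose origin is the TCP and whose axes are the flange's). Camera axes: x right, y down, z forward; pixel columns grow to the right and rows downward; lengths in mm; the calibration is good to about 2 mm. A picture is of the moment at which its call begins: read the wrist's pose just before it. camera_params takes no time and is no camera call.
- env.hand_in(): hands the job in; it is judged then, once.
Trained networks look in the newest picture that a camera, given by its name, has taken for a name from the list of things; names that differ only in an ending like _2 or _b are one class to them, and where a whole thing is asked for, a point or a joint stands for the part that bears it (a point fixed in the world has none). Each returns a list of dicts, best first, with "p" (0 to 1); they miss things now and then, are a little off and sometimes report something else, mostly with a low value. They report only what shows in the picture. A call takes as long as a camera call. They do not tell look-alikes from the thing itself.
- env.look_for(camera, name): "position" ([x, y, z] in mm, in world coordinates, good to about 4 mm: the middle of the surface that is visible of it).
- env.masks_of(camera, name): "region" (420x560 bool, what is visible of it).
- env.pinpoint(camera, name): "position" ([x, y, z] in mm, in world coordinates, good to about 4 mm: a listed point, or the origin of a listed thing).
The state is a dict: "time": time; "qpos": joint angles; "joint_vel": joint speeds; "effort": joint torques, N m; "position": TCP position; "orientation": TCP orientation; "contact_force": force on the tool from outside, world axes, zero at the start; "moment": the same for the moment, N m; "gripper_width": finger opening in mm; "grasp_force": force on a finger pad.
Only numpy, scipy, OpenCV 4.12 (cv2) and the standard library are available. Lean on these libraries where they do the work, as an engineer would, in place of code of your own. Each camera call takes 0.05 s, during which the arm holds its last target. There are 200 camera calls.

## Working session

There is one attempt and no reset: what is moved stays moved. The work goes in short steps, Python scripts to look and compute and a shell command to move; the robot and the scene stay as the last step left them, time stands still between calls to the robot, and variables do not carry over. Pictures are saved under pics/ and viewed, at most 10 in all, crops included, and the job is handed in when it is done.

```bash
mkdir -p pics; ls; python3 - <<'E'
from bench import env
import cv2,numpy as np
ims=[]
for c in("scene","top"):
    im,d=env.grab_frame(c); ims.append(im)
    for n in("board","board_centre","board_foot","board_top_l","board_top_r","stop_face","hook","spool","tape","jar","mouse","screwdriver"):
        r=env.pinpoint(c,n); print(c,n,[(np.round(x["position"]).tolist(),round(x["p"],2)) for x in r[:3]])
cv2.imwrite("pics/scene.png",ims[0]);cv2.imwrite("pics/top.png",ims[1])
print(env.sense())
E
```

```text
pics
scene board [([751.0, -262.0, -1.0], 0.81), ([259.0, 226.0, -5.0], 0.69), ([540.0, 39.0, 16.0], 0.56)]
scene board_centre [([542.0, 42.0, 54.0], 0.84), ([754.0, -257.0, 32.0], 0.82), ([512.0, -324.0, 33.0], 0.73)]
scene board_foot [([263.0, 235.0, 4.0], 0.92), ([554.0, 41.0, 8.0], 0.83), ([767.0, -260.0, -3.0], 0.82)]
scene board_top_l [([576.0, -286.0, 62.0], 0.94), ([195.0, 306.0, 90.0], 0.93), ([445.0, -359.0, 66.0], 0.91)]
scene board_top_r [([576.0, -286.0, 62.0], 0.94), ([195.0, 306.0, 90.0], 0.93), ([445.0, -359.0, 66.0], 0.91)]
scene stop_face [([682.0, 50.0, 11.0], 0.58), ([464.0, -178.0, 0.0], 0.29)]
scene hook [([684.0, 46.0, 2.0], 0.73)]
scene spool [([624.0, 282.0, -0.0], 0.84), ([762.0, 53.0, 2.0], 0.56)]
scene tape [([552.0, 42.0, 8.0], 0.67), ([463.0, -180.0, -0.0], 0.65)]
scene jar [([634.0, -166.0, -1.0], 0.98)]
scene mouse [([488.0, 312.0, -3.0], 0.67)]
scene screwdriver [([763.0, 54.0, 4.0], 0.93)]
top board [([512.0, -323.0, -1.0], 0.97), ([541.0, 38.0, 12.0], 0.85), ([756.0, -262.0, 1.0], 0.65)]
top board_centre [([758.0, -260.0, 27.0], 0.93), ([510.0, -321
[... 731 characters left out ...]
1.3, 'qpos': array([-1.45320145e+00,  3.26211715e-01, -1.92638322e-01,  1.05200163e+00,
       -8.93533662e-06,  1.43663142e+00]), 'joint_vel': array([1.73036548e-04, 8.54045775e-06, 1.27794233e-03, 9.26623089e-04,
       1.21541291e-03, 1.38744351e-03]), 'effort': array([ 1.28843800e-03, -4.43327844e+01,  2.62758744e+01,  1.10327423e-03,
       -1.17051886e-04,  6.55610989e-06]), 'position': array([ 137.03641552, -532.64924673,  248.25987461]), 'orientation': array([-3.11668009e+00, -3.94412808e-01,  1.33147413e-05]), 'contact_force': array([-0.93545999,  0.73558179,  0.23966056]), 'moment': array([0.02650122, 0.00985082, 0.00015731]), 'grasp_force': 0.0, 'gripper_width': 85.53286797023904}
```

View pics/scene.png

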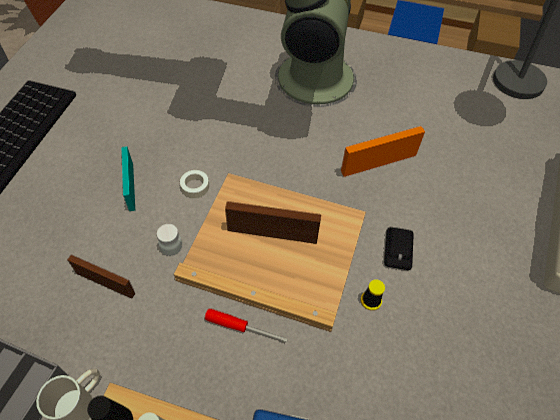

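View pics/top.png

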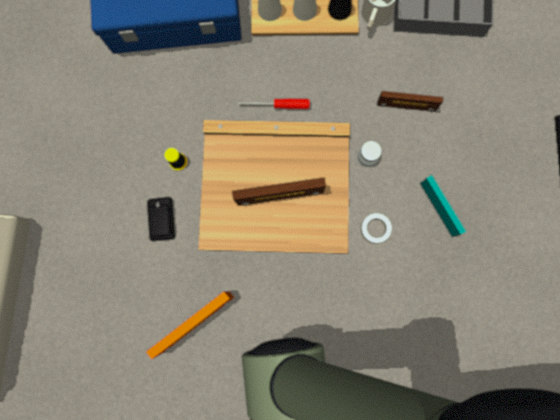

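The scene view shows the dark board standing on the hook at about pixel (272,222), and the top view shows it at (280,191). The stop strip is at the top of the hook (row about 128), with the jar, tape, spool and mouse beside the hook. Next I'll measure the board's top edge and the stop's line from depth.

```bash
cat > h.py <<'E'
from bench import env
import numpy as np,cv2
from scipy.spatial.transform import Rotation as R
def cloud(c="top"):
    im,d=env.grab_frame(c); p=env.camera_params(c); K=p["intrinsics"]; T=np.array(p["T"])
    v,u=np.mgrid[:420,:560]; X=np.stack([(u-K[0][2])/K[0][0]*d,(v-K[1][2])/K[1][1]*d,d],-1)
    return im,d,X@T[:3,:3].T+T[:3,3]
def rect(P):
    (c,s,a)=cv2.minAreaRect(P[:,:2].astype(np.float32)); return np.round(c,1),np.round(s,1),round(a,2)
E
python3 - <<'E'
from h import *
for c in("top","scene"):
    im,d,W=cloud(c); ok=d>0
    inb=ok&(abs(W[...,0]-560)<200)&(abs(W[...,1]-45)<190)
    def sel(z0,z1,x0,x1): return W[inb&(W[...,2]>z0)&(W[...,2]<z1)&(W[...,0]>x0)&(W[...,0]<x1)]
    P=sel(92,115,480,620); print(c,"top",len(P),np.median(P[:,2]),rect(P))
    P=sel(25,40,660,730);P=P[abs(P[:,1]-50)<185]; print("stop",len(P),rect(P))
    P=sel(6,18,400,680); print("base",np.median(P[:,2]),rect(P))
    # stop front edge line: per y-bin min x
    S=sel(27,40,650,730); ys=np.arange(-100,201,20)
    e=[(y,np.percentile(S[abs(S[:,1]-y)<8][:,0],3)) for y in ys if (abs(S[:,1]-y)<8).sum()>5]
    print(np.polyfit(*np.array(e).T,1),np.round(e).tolist())
E
```

```text
top top 936 101.49573462956602 (array([540.2,  39.7]), array([ 21.6, 199.7]), 7.89)
stop 1923 (array([696.6,  48.8]), array([337.8,  32.7]), 88.46)
base 11.726109209629385 (array([547.3,  37.8]), array([369.8, 271.5]), 88.38)
[2.84125361e-02 6.80661198e+02] [[-100.0, 678.0], [-80.0, 678.0], [-60.0, 679.0], [-40.0, 680.0], [-20.0, 680.0], [0.0, 680.0], [20.0, 681.0], [40.0, 681.0], [60.0, 683.0], [80.0, 683.0], [100.0, 683.0], [120.0, 684.0], [140.0, 685.0], [160.0, 685.0], [180.0, 685.0], [200.0, 686.0]]
scene top 1012 102.21996602208043 (array([540.6,  39.4]), array([ 24.2, 199.6]), 8.13)
stop 2521 (array([697.3,  47.5]), array([339.8,  32.7]), 88.31)
base 12.92901918722879 (array([535.5,  37.7]), array([368.8, 278.2]), 88.51)
[2.79743176e-02 6.82246072e+02] [[-100.0, 679.0], [-80.0, 681.0], [-60.0, 681.0], [-40.0, 681.0], [-20.0, 682.0], [0.0, 683.0], [20.0, 682.0], [40.0, 683.0], [60.0, 684.0], [80.0, 684.0], [100.0, 684.0], [120.0, 686.0], [140.0, 686.0], [160.0, 686.0], [180.0, 688.0], [200.0, 688.0]]
```

The board sits at yaw +8°, centred at (540.4, 39.5), with its top at z 102. The stop face is x ≈ 681.4 + 0.028·y, so the hook's yaw is about -1.6°. I'll push along the board's normal with the gripper open, both fingers on the face. First I'll travel over at height and turn the tool 6.4°.

```bash
python3 -m handwheel '[{"delta_pos":[0.4,-0.4,0],"dr":[0,0,0.0356],"hand":1},{"delta_pos":[0.8,-0.8,0],"dr":[0,0,0.0356],"hand":1},{"delta_pos":[1,-1,0],"dr":[0,0,0.0356],"hand":1},{"delta_pos":[1,-1,0],"dr":[0,0,0.0356],"hand":1},{"delta_pos":[1,-1,0],"dr":[0,0,0.0356],"hand":1}]'
for i in 1 2 3; do python3 -m handwheel '[{"delta_pos":[0.4,-0.4,0],"dr":[0,0,0],"hand":1},{"delta_pos":[0.8,-0.8,0],"dr":[0,0,0],"hand":1},{"delta_pos":[1,-1,0],"dr":[0,0,0],"hand":1},{"delta_pos":[1,-1,0],"dr":[0,0,0],"hand":1},{"delta_pos":[1,-1,0],"dr":[0,0,0],"hand":1}]'; done
cat >> h.py <<'E'
def go(target,yaw):
    s=env.sense(); A=R.from_rotvec(s["orientation"]); B=R.from_euler("ZX",[yaw,180],degrees=True)
    print("pos",np.round(s["position"],1),"delta/80",np.round(A.inv().apply(np.array(target)-s["position"])/80,3),"dr",np.round((A.inv()*B).as_rotvec()/np.pi,4),"t",s["time"],"F",np.round(s["contact_force"],1))
E
python3 -c "
from h import *
go([475,30.5,92],8)"
```

```text
time: 1.9
position: [194.8, -435.6, 248.7]
orientation: [3.132, 0.221, -0.0]
contact_force: [0.1, -0.2, -0.3]
gripper_width: 85.1
grasp_force: 0.0
time: 2.4
position: [262.6, -346.2, 248.5]
orientation: [3.133, 0.219, -0.0]
contact_force: [-1.2, -0.5, 0.3]
gripper_width: 85.3
grasp_force: 0.0
time: 2.9
position: [330.7, -255.9, 248.3]
orientation: [3.133, 0.218, -0.0]
contact_force: [-0.3, -1.0, -0.3]
gripper_width: 85.2
grasp_force: 0.0
time: 3.4
position: [398.6, -165.5, 248.2]
orientation: [3.133, 0.218, -0.001]
contact_force: [-0.4, 0.3, -0.5]
gripper_width: 85.4
grasp_force: 0.0
pos [ 398.6 -165.5  248.2] delta/80 [ 1.285 -2.296  1.95 ] dr [ 0.0002  0.0002 -0.0003] t 3.4 F [-0.4  0.3 -0.5]
```

```bash
for i in 1 2; do python3 -m handwheel '[{"delta_pos":[0.2,-0.4,0],"dr":[0,0,0],"hand":1},{"delta_pos":[0.4,-0.8,0],"dr":[0,0,0],"hand":1},{"delta_pos":[0.43,-1,0],"dr":[0,0,0],"hand":1},{"delta_pos":[0.43,-1,0],"dr":[0,0,0],"hand":1},{"delta_pos":[0.43,-1,0],"dr":[0,0,0],"hand":1}]' | head -2; done
for i in 1 2; do python3 -m handwheel '[{"delta_pos":[0.1,-0.1,0.4],"dr":[0,0,0],"hand":1},{"delta_pos":[0.2,-0.15,0.8],"dr":[0,0,0],"hand":1},{"delta_pos":[0.2,-0.15,0.97],"dr":[0,0,0],"hand":1},{"delta_pos":[0.2,-0.15,0.97],"dr":[0,0,0],"hand":1},{"delta_pos":[0.2,-0.15,0.97],"dr":[0,0,0],"hand":1}]'|head -2; done
python3 - <<'E'
from h import *
go([475,30.5,92],8)
im,d=env.grab_frame("wrist"); cv2.imwrite("pics/w1.png",im)
im,d=env.grab_frame("scene"); cv2.imwrite("pics/s2.png",cv2.resize(im[130:350,150:430],None,fx=2,fy=2))
E
```

```text
time: 3.9
position: [421.5, -81.6, 248.3]
time: 4.4
position: [444.6, 2.5, 248.2]
time: 4.9
position: [458.8, 16.7, 171.0]
time: 5.4
position: [473.7, 31.6, 94.2]
pos [473.7  31.6  94.2] delta/80 [0.014 0.016 0.028] dr [ 0.0001 -0.0004 -0.0001] t 5.4 F [ 0.5 -0.4 -0. ]
```

View pics/s2.png

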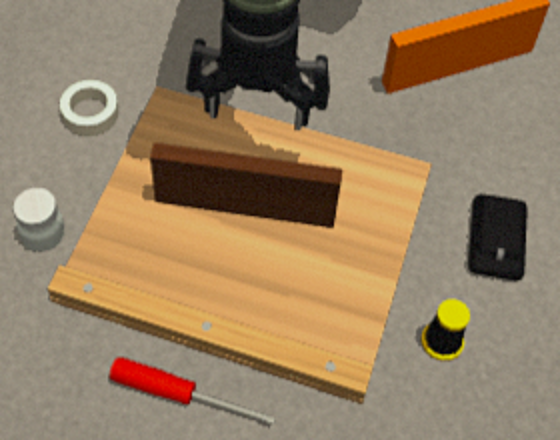

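View pics/w1.png

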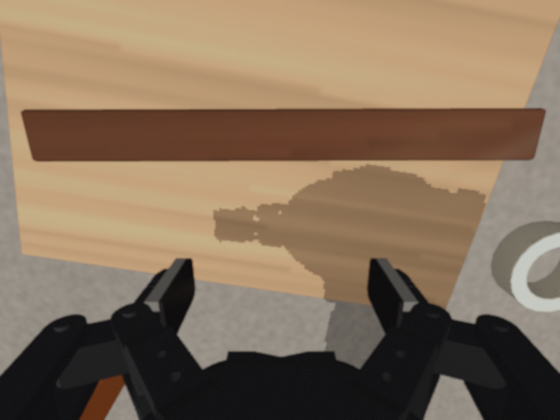

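The open fingers are centred on the board's face, square to it and about 45 mm short. I'll close in and then push slowly.

```bash
python3 -m handwheel '[{"delta_pos":[0.2,0,0.11],"dr":[0,0,0],"hand":1},{"delta_pos":[0.4,0,0.11],"dr":[0,0,0],"hand":1},{"delta_pos":[0.46,0,0.11],"dr":[0,0,0],"hand":1},{"delta_pos":[0.5,0,0.11],"dr":[0,0,0],"hand":1},{"delta_pos":[0.5,0,0.11],"dr":[0,0,0],"hand":1}]'
python3 -m handwheel '[{"delta_pos":[0.06,0,0],"dr":[0,0,0],"hand":1},{"delta_pos":[0.12,0,0],"dr":[0,0,0],"hand":1},{"delta_pos":[0.18,0,0],"dr":[0,0,0],"hand":1},{"delta_pos":[0.24,0,0],"dr":[0,0,0],"hand":1},{"delta_pos":[0.3,0,0],"dr":[0,0,0],"hand":1}]'
python3 - <<'E'
from h import *
im,d=env.grab_frame("scene"); cv2.imwrite("pics/s3.png",cv2.resize(im[130:350,150:430],None,fx=2,fy=2))
E
```

```text
time: 6.0
position: [512.6, 37.7, 84.8]
orientation: [3.134, 0.22, 0.001]
contact_force: [0.2, 0.0, -0.7]
gripper_width: 85.7
grasp_force: 0.0
time: 6.5
position: [536.8, 41.1, 84.3]
orientation: [3.134, 0.22, 0.0]
contact_force: [-0.2, -0.7, 0.7]
gripper_width: 85.2
grasp_force: 0.0
```

View pics/s3.png

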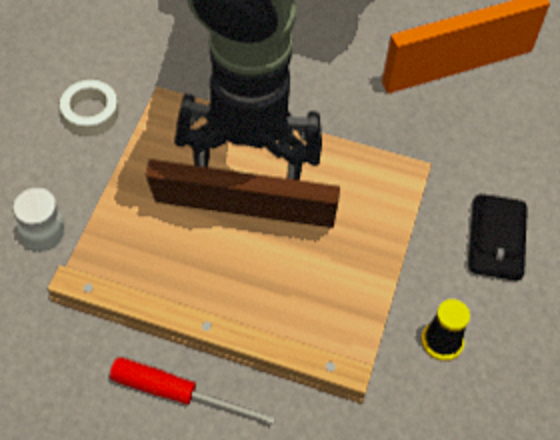

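The board is leaning (its top edge is at about pixel (240,182)). I'll push on.

```bash
python3 -m handwheel '[{"delta_pos":[0.06,0,0],"dr":[0,0,0],"hand":1},{"delta_pos":[0.12,0,0],"dr":[0,0,0],"hand":1},{"delta_pos":[0.18,0,0],"dr":[0,0,0],"hand":1},{"delta_pos":[0.24,0,0],"dr":[0,0,0],"hand":1},{"delta_pos":[0.3,0,0],"dr":[0,0,0],"hand":1}]'
python3 -m handwheel '[{"delta_pos":[-0.3,0,0],"dr":[0,0,0],"hand":1},{"delta_pos":[-0.7,0,0],"dr":[0,0,0],"hand":1},{"delta_pos":[-1,0,0],"dr":[0,0,0],"hand":1},{"delta_pos":[-1,0,0],"dr":[0,0,0],"hand":1},{"delta_pos":[-1,0,0],"dr":[0,0,0],"hand":1}]'
python3 - <<'E'
from h import *
im,d,W=cloud("top"); cv2.imwrite("pics/t4.png",im[90:290,130:430])
im,d,W=cloud("scene"); cv2.imwrite("pics/s4.png",cv2.resize(im[130:350,150:430],None,fx=2,fy=2))
z=W[...,2]; m=(d>0)&(z>26)&(z<40)&(W[...,0]>520)&(W[...,0]<676)&(abs(W[...,1]-45)<150)
print(m.sum(),rect(W[m]),np.median(z[m])); go([0,0,0],-1.6)
E
```

```text
time: 7.05
position: [560.5, 44.5, 84.3]
orientation: [-3.134, -0.22, -0.0]
contact_force: [-0.7, 0.3, -0.9]
gripper_width: 85.4
grasp_force: 0.0
time: 7.55
position: [481.4, 33.2, 84.6]
orientation: [3.134, 0.219, 0.002]
contact_force: [1.0, -0.5, 0.3]
gripper_width: 85.6
grasp_force: 0.0
3582 (array([596.7,  47.3]), array([ 92.7, 200.5]), 7.94) 32.9493968632861
pos [482.5  33.2  84.7] delta/80 [-6.033 -0.431  1.046] dr [ 0.0001 -0.0007  0.0534] t 7.65 F [ 0.1  0.9 -0.5]
```

View pics/s4.png

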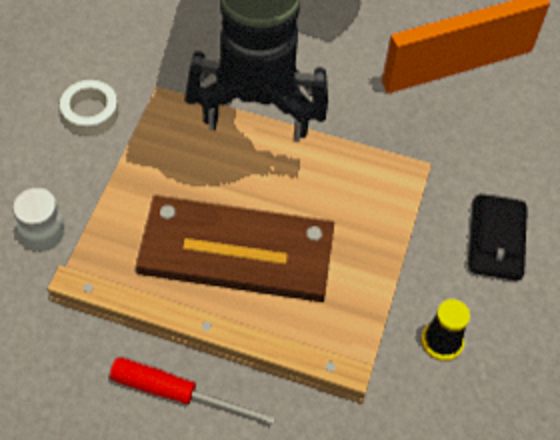

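It lies flat on its back with the disc face up, centred at (596.5, 47) and 9.6° off the stop. I'll align the tool with the stop, go down behind the rear edge and push.

```bash
python3 -m handwheel '[{"delta_pos":[0,-0.1,0.2],"dr":[0,0,0.0267],"hand":1},{"delta_pos":[0,-0.15,0.4],"dr":[0,0,0.0534],"hand":1},{"delta_pos":[0,-0.15,0.55],"dr":[0,0,0.0534],"hand":1},{"delta_pos":[0,-0.15,0.66],"dr":[0,0,0.0534],"hand":1},{"delta_pos":[0,-0.15,0.66],"dr":[0,0,0.0534],"hand":1}]'
python3 -m handwheel '[{"delta_pos":[0.15,0,0],"dr":[0,0,0],"hand":1},{"delta_pos":[0.3,0,0],"dr":[0,0,0],"hand":1},{"delta_pos":[0.45,0,0],"dr":[0,0,0],"hand":1},{"delta_pos":[0.55,0,0],"dr":[0,0,0],"hand":1},{"delta_pos":[0.65,0,0],"dr":[0,0,0],"hand":1}]'
python3 - <<'E'
from h import *
im,d,W=cloud("scene"); cv2.imwrite("pics/s5.png",cv2.resize(im[130:350,150:430],None,fx=2,fy=2))
z=W[...,2]; m=(d>0)&(z>26)&(z<40)&(W[...,0]>550)&(W[...,0]<678)&(abs(W[...,1]-45)<150)
print(m.sum(),rect(W[m])); go([581,45,32],-1.6)
E
```

```text
time: 8.15
position: [478.8, 45.0, 30.4]
orientation: [3.141, -0.042, -0.003]
contact_force: [-0.2, 0.4, -0.7]
gripper_width: 85.3
grasp_force: 0.0
time: 8.65
position: [531.9, 43.5, 31.8]
orientation: [3.141, -0.043, 0.001]
contact_force: [-0.7, 0.4, -0.6]
gripper_width: 85.0
grasp_force: 0.0
3487 (array([607. ,  41.6]), array([112.6, 214.5]), 8.18)
pos [533.2  43.4  31.9] delta/80 [ 0.597 -0.036 -0.   ] dr [ 0.     -0.0006  0.0001] t 8.7 F [ 0.9  0.3 -0.9]
```

View pics/s5.png

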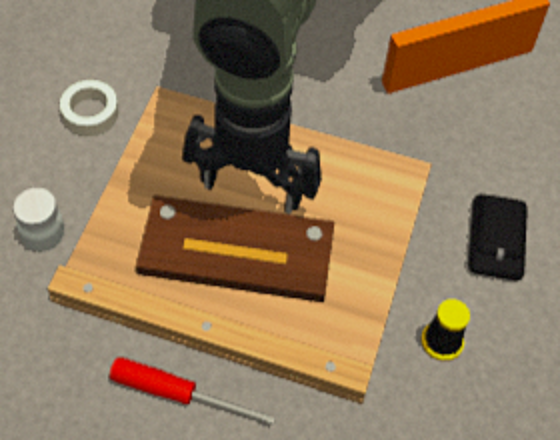

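The left finger, at about (290,205), is about to meet the rear edge, as I intended. I'll push 36 mm slowly.

```bash
python3 -m handwheel '[{"delta_pos":[0.05,0,0],"dr":[0,0,0],"hand":1},{"delta_pos":[0.1,0,0],"dr":[0,0,0],"hand":1},{"delta_pos":[0.15,0,0],"dr":[0,0,0],"hand":1},{"delta_pos":[0.2,0,0],"dr":[0,0,0],"hand":1},{"delta_pos":[0.25,0,0],"dr":[0,0,0],"hand":1}]'
python3 -m handwheel '[{"delta_pos":[0.05,0,0],"dr":[0,0,0],"hand":1},{"delta_pos":[0.1,0,0],"dr":[0,0,0],"hand":1},{"delta_pos":[0.15,0,0],"dr":[0,0,0],"hand":1},{"delta_pos":[0.2,0,0],"dr":[0,0,0],"hand":1},{"delta_pos":[0.2,0,0],"dr":[0,0,0],"hand":1}]'
python3 - <<'E'
from h import *
im,d,W=cloud("scene"); cv2.imwrite("pics/s6.png",cv2.resize(im[130:350,150:430],None,fx=2,fy=2))
go([581,45,32],-1.6)
E
```

```text
time: 9.2
position: [551.4, 43.2, 31.4]
orientation: [3.141, -0.044, -0.0]
contact_force: [-1.7, 0.4, -1.4]
gripper_width: 85.4
grasp_force: 0.7
time: 9.7
position: [568.1, 42.5, 31.6]
orientation: [3.141, -0.044, 0.002]
contact_force: [-0.2, 0.6, -0.4]
gripper_width: 85.6
grasp_force: 0.0
pos [567.9  42.5  31.6] delta/80 [ 0.162 -0.036 -0.004] dr [ 0.0001 -0.0004 -0.    ] t 9.75 F [-0.2 -0.2 -0.1]
```

View pics/s6.png

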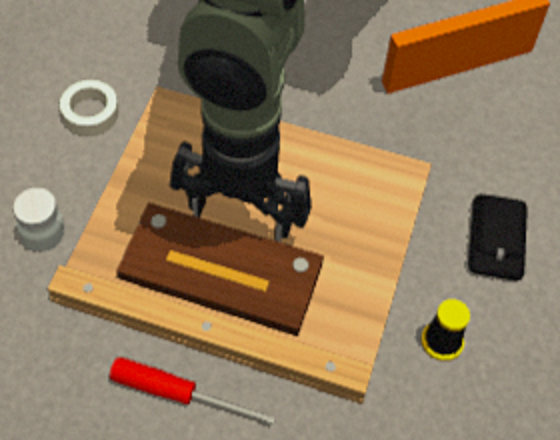

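The board has turned parallel to the stop, with a gap of about 13 mm left. I'll push on slowly until the force rises.

```bash
python3 -m handwheel '[{"delta_pos":[0.03,0,0],"dr":[0,0,0],"hand":1},{"delta_pos":[0.06,0,0],"dr":[0,0,0],"hand":1},{"delta_pos":[0.09,0,0],"dr":[0,0,0],"hand":1},{"delta_pos":[0.12,0,0],"dr":[0,0,0],"hand":1},{"delta_pos":[0.14,0,0],"dr":[0,0,0],"hand":1}]'
python3 -m handwheel '[{"delta_pos":[0.01,0,0],"dr":[0,0,0],"hand":1},{"delta_pos":[0.02,0,0],"dr":[0,0,0],"hand":1},{"delta_pos":[0.03,0,0],"dr":[0,0,0],"hand":1},{"delta_pos":[0.03,0,0],"dr":[0,0,0],"hand":1},{"delta_pos":[0.03,0,0],"dr":[0,0,0],"hand":1}]'
```

```text
time: 10.25
position: [578.5, 42.3, 31.5]
orientation: [3.141, -0.044, 0.0]
contact_force: [-2.8, 0.6, 1.6]
gripper_width: 85.4
grasp_force: 1.4
time: 10.75
position: [580.9, 42.3, 31.5]
orientation: [-3.141, 0.044, -0.0]
contact_force: [-2.6, 0.6, 2.1]
gripper_width: 85.3
grasp_force: 1.2
```

```bash
for i in 1 2; do python3 -m handwheel '[{"delta_pos":[0.01,0,0],"dr":[0,0,0],"hand":1},{"delta_pos":[0.02,0,0],"dr":[0,0,0],"hand":1},{"delta_pos":[0.03,0,0],"dr":[0,0,0],"hand":1},{"delta_pos":[0.03,0,0],"dr":[0,0,0],"hand":1},{"delta_pos":[0.03,0,0],"dr":[0,0,0],"hand":1}]' | grep -E "pos|forc"; done
```

```text
position: [581.4, 42.3, 31.2]
contact_force: [-5.9, 0.9, 6.0]
grasp_force: 3.4
position: [581.5, 42.4, 30.9]
contact_force: [-11.0, 0.7, 9.4]
grasp_force: 6.0
```

The tool has stalled and the force is rising, so the board is against the stop. One more small push to seat it, then back off and check.

```bash
python3 -m handwheel '[{"delta_pos":[0.02,0,0],"dr":[0,0,0],"hand":1},{"delta_pos":[0.03,0,0],"dr":[0,0,0],"hand":1},{"delta_pos":[0.03,0,0],"dr":[0,0,0],"hand":1},{"delta_pos":[0.03,0,0],"dr":[0,0,0],"hand":1},{"delta_pos":[0.03,0,0],"dr":[0,0,0],"hand":1}]' | grep -E "pos|forc"
python3 -m handwheel '[{"delta_pos":[-0.04,0,0],"dr":[0,0,0],"hand":1},{"delta_pos":[-0.1,0,0],"dr":[0,0,0],"hand":1},{"delta_pos":[-0.3,0,0],"dr":[0,0,0],"hand":1},{"delta_pos":[-0.7,0,0],"dr":[0,0,0],"hand":1},{"delta_pos":[-1,0,0],"dr":[0,0,0],"hand":1}]' | grep -E "pos|forc"
python3 -m handwheel '[{"delta_pos":[-0.3,0,-0.4],"dr":[0,0,0],"hand":1},{"delta_pos":[-0.6,0,-0.8],"dr":[0,0,0],"hand":1},{"delta_pos":[-0.8,0,-1],"dr":[0,0,0],"hand":1},{"delta_pos":[-0.8,0,-1],"dr":[0,0,0],"hand":1},{"delta_pos":[-0.8,0,-1],"dr":[0,0,0],"hand":1}]' | grep -E "pos|forc"
python3 - <<'E'
from h import *
im,d,W=cloud("top"); a=im[100:240,180:380]
im,d,W=cloud("scene"); b=im[200:340,150:350]
cv2.imwrite("pics/f.png",np.vstack([cv2.resize(a,(428,300),interpolation=2),cv2.resize(b,(428,300),interpolation=2)]))
E
```

```text
position: [581.6, 42.4, 30.5]
contact_force: [-16.3, -0.2, 13.3]
grasp_force: 8.5
position: [507.9, 44.3, 31.6]
contact_force: [0.2, -0.0, -0.1]
grasp_force: 0.0
position: [445.8, 46.0, 112.1]
contact_force: [0.1, -0.0, -0.3]
grasp_force: 0.0
```

View pics/f.png

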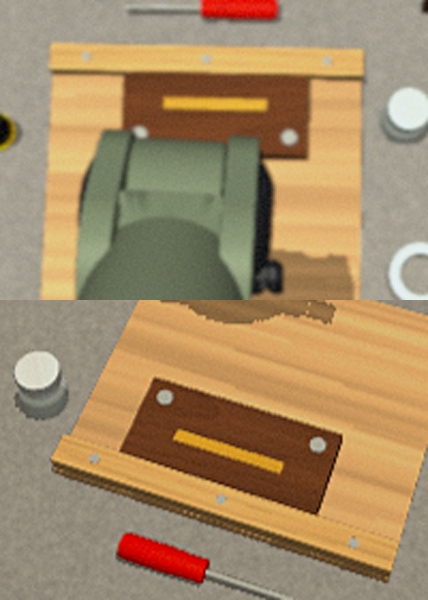

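Both views show the board flat and flush with the stop along its whole front edge, with no gap at either end. The jar, tape and screwdriver look undisturbed, and the robot is clear.

```bash
python3 -c "
from bench import env
print(env.hand_in())"
```

```text
the job is handed in; nothing more can be done
None
```

The board was tipped onto its back and pushed along the hook until, in the last camera views, it sat flush with the stop strip with no gap at either end; the job is handed in (about 12 s used, wrist force around 21 N at most in the readings).

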